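# Slide the air probe into its bay

### The job

Gently push the tall air-temperature probe across the bench, by its orange foot, into the U-shaped yellow bay of the black readout until the foot is right up against the bay's back stop. Keep it standing on the bench all the way: do not tip or lift it, and do not touch the delicate steel stem or white head above the foot. Leave the other things on the bench where they are.

Things in the scene. Friction and masses are not known exactly. Their poses are not given: they have to be found in the camera images.
- probe: Loose tall probe, 0.27 to 0.53 kg, most of it low: a round orange foot, 52 mm in diameter and 30 mm tall, carrying a thin upright stem in its middle; 230 mm tall in all. Origin: centre of the foot's underside; z is up along the stem. Its yaw means nothing. It slides on the bench when pushed low on the foot (about 1 to 6 N) and topples when pushed high.
- stem: The delicate part, fixed on the foot: a 14 mm steel tube (20 mm black collar in its lowest 12 mm) with a 24 mm white head over its top 45 mm. Origin on its axis at the top of the foot, 30 mm above the bench; it reaches 200 mm up from there. Not to be touched.
- dock: Fixed U-shaped bay, rigid, painted yellow, 16 mm tall, no sill. Origin: on the bench, where the foot's centre lies when fully home. x points inward (mouth to back stop), y across, z up. Back stop face at x = +26 mm. Side cheeks: inner faces at y = +-38 mm from x = -14 to +26 mm, then flaring out to +-50 mm at x = -36 mm (outsides at +-60 mm). Bay floor: the bench, painted blue.
- readout (a point): Top centre of the fixed black readout box with a green screen, behind the back stop and of one piece with the bay; same axes as the bay. The box is 103 mm along x, 170 mm along y and about 95 mm tall; this point is 92 mm inward (x) of the bay's origin and 85 mm up.
- handheld: Bystander: red handheld thermometer lying flat, 55 x 115 x 26 mm, with an 8 mm steel tip 30 mm long at its -y end. Origin: centre of its underside.
- dial: Bystander: round dial gauge lying face up, 80 mm in diameter, 26 mm tall, with a brass stub 28 mm long at its -y side. Origin: centre of its underside.
- jar: Bystander: small white jar with blue lid, 56 mm in diameter, 45 mm tall, standing. Origin: centre of its underside.
- driver: Bystander: screwdriver lying flat, about 160 mm long along its x axis, under 35 mm tall. Origin near its middle, at bench level.
Mind the look-alikes: they are no part of the job. There is more than one size of the probe; the one meant has the size given above.

How it is judged:
At the end, for the whole second after the job is handed in: The probe stands upright (within 0.05 rad) and at rest on the bench inside the bay, its foot within 6 mm of the back stop and within 14 mm of the bay's middle line; the four bystanders are within 15 mm of where they began (x of probe in the frame of dock between -0.006 and 0.004 m and y of probe in the frame of dock between -0.014 and 0.014 m and height (world z) of probe below 0.003 m and angle between probe's own z axis and vertical below 0.05 rad and linear speed of probe below 0.01 m/s and distance of each of handheld, dial, jar, driver from where it was at the start of the episode below 0.015 m); the robot touches nothing.
It fails at once if the probe leans more than 0.2 rad (tipped) (angle between probe's own z axis and vertical above 0.2 rad).
It fails at once if the probe is lifted off the bench (10 mm) (height (world z) of probe above 0.01 m).
It fails at once if the fingers, gripper or arm touch the stem or head (contact force between any of the fingers, the arm and stem above 0.3 N).
It fails at once if the fingers press on the probe with over 40 N (not gently) (contact force between the fingers and probe above 40 N).
It fails at once if a bystander is moved more than 15 mm (distance of any of handheld, dial, jar, driver from where it was at the start of the episode above 0.015 m).
It also fails if it takes over 61 s, if anything falls off the work surface, if the arm or the gripper's body presses on something with over 40 N, if the wrist force passes 120 N, or if a joint passes its speed limit or range.

### The arm

A 6-joint arm with a two-finger parallel gripper is mounted at the origin on the work surface. World frame = base frame: x ahead of the robot, y to its left, z up, the work surface at z = 0. Lengths are in m, angles in rad, forces in N, time in s.
With the tool pointing down it reaches from about 0.325 to 0.925 m from the base axis. Payload 3.1 kg.
Tool frame: the origin (TCP) lies at the very end of the fingers, on their centre line; the grasp point (between the pads) lies 19 mm behind it; z points along the fingers, y is the direction in which the jaws open and shut (so a half turn about z gives the same grasp; the last joint's range is limited). The gripper opens to 85 mm and grips with 20 to 120 N. Pads are 22 mm wide; open, the fingers measure 114 mm over their backs; the gripper's body (76 mm by 85 mm) begins 54 mm behind the grasp point. The pads swing forward as they close: fully open they stand 13 mm farther back than shut.
Start: joints at [-1.253, 0.217, 1.613, -0, 1.311, -0.112], TCP at [0.26, -0.568, 0.231] pointing down, gripper open.
Joint ranges: [-2.75, 2.75], [-0.78, 2.1], [0.31, 2.55], [-1.13, 4.27], [0.13, 2.63], [-2.58, 2.58]. Speed limits (rad/s): [2.79, 2.79, 3.14, 3.14, 3.14, 3.14].

### API

Orientations are given as a rotation vector (axis times angle).
In Python, from rig import observe, optics, order gives the robot as it stands.
- The arm moves only by the shell command python3 -m creep 'ROWS' [OPENING] [FORCE]. ROWS is JSON, a list of rows, each a list of 2 entries, a list of its own where there are three numbers: the shift along the world's x, y, z in m, then the turn about the world's z in rad. A call has 1 to 20 rows; each row is the pose to reach, as a shift and turn from the pose commanded when the call began; what a row does not reach only later rows make up. A row lasts 1/12 s, in which the tool goes at most 41.7 mm and 7.16 degrees, less where a joint would pass 70% of its speed; a pose out of reach is approached as far as the arm can. A call with a gripper value outside its range is refused whole. OPENING is the gripper's target within -1 to 1 (shut at 1, half-way at 0, fully open at -1), set as the call begins (- or left out, the last holds). The fingers move at their own pace and stop on an object; FORCE is the grip in N (left out, the last holds). Time passes only in rows, so rows that repeat a pose let the fingers close. It gives the time, the measured TCP pose, the force and the opening at its end, in the units of the state.
- observe(): the state, without advancing time (a new reading comes with each control period).
- optics.get_image(name): name is "scene" or "top" or "wrist"; returns the picture (400x640x3 uint8, blue, green, red); there is no depth.
- optics.camera_info(name): a dict with "intrinsics" (3x3 intrinsics, pixels), "world_from_camera" (4x4, takes a point from camera to world coordinates). Camera axes: x right, y up, looking along -z (the intrinsics and any distortion apply to the point x, -y, -z); pixel columns grow to the right and rows downward; lengths in m; the calibration is good to about 2 mm. A picture is of the moment at which its call begins: read the wrist's pose just before it. camera_info takes no time and is no camera call; for the wrist camera it gives the pose at the moment of the call.
- order.job_done(): hands the job in, once; it reports no verdict.
The state is a dict: "t": time; "q": joint angles; "joint_velocities": joint speeds; "joint_torque": joint torques, N m; "position": TCP position; "eef_rot": TCP orientation; "ft_force": force on the tool from outside, world axes, zero at the start; "moment": the same for the moment, N m; "gripper_width": finger opening in m.
Only numpy, scipy, OpenCV 4.12 (cv2) and the standard library are available. Lean on these libraries where they do the work, as an engineer would, in place of code of your own. Each camera call takes 0.05 s, during which the arm holds its last target. There are 200 camera calls.

## Working session

There is one attempt and no reset: what is moved stays moved. The work goes in short steps, Python scripts to look and compute and a shell command to move; the robot and the scene stay as the last step left them, time stands still between calls to the robot, and variables do not carry over. Pictures are saved under pics/ and viewed, about 8 in all and at most 12, crops included, and the job is handed in when it is done.

```bash
mkdir -p pics; python3 - <<'E'
from rig import observe, optics
import cv2
s=observe();print(s)
for n in("top","scene"):
    cv2.imwrite(f"pics/{n}0.png",optics.get_image(n)); c=optics.camera_info(n);print(n,c)
E
```

```text
{'t': 0.0, 'q': array([-1.25321876e+00,  2.17759837e-01,  1.61493650e+00,  5.34545141e-06,
        1.31133252e+00, -1.12192398e-01]), 'joint_velocities': array([ 6.00162828e-04,  4.32619860e-04, -6.98056201e-05,  1.07295600e-04,
        5.97548579e-04, -1.06227834e-03]), 'joint_torque': array([-2.22315794e-05, -3.96844053e+01, -3.03854942e+01, -2.18882283e-04,
        9.56554664e-03, -4.33406782e-06]), 'position': array([ 0.26017939, -0.56736036,  0.22996354]), 'eef_rot': array([-3.06697122e+00, -6.69378717e-01,  3.83925187e-04]), 'ft_force': array([ 0.78713846, -0.28540538, -0.03307842]), 'moment': array([ 0.02351101, -0.01678798, -0.07647868]), 'gripper_width': 0.08555261055031879}
top {'intrinsics': array([[364.23296319,   0.        , 321.26205014],
       [  0.        , 364.23296319, 195.32129265],
       [  0.        ,   0.        ,   1.        ]]), 'world_from_camera': array([[ 0.00974557,  0.99030014, -0.1386025 ,  0.50973996],
       [-0.99995011,  0.00934755, -0.00352229,  0.0307185 ],
       [-0.00219253,  0.13862991,  0.99034183,  0.74611662],
       [ 0.        ,  0.        ,  0.        ,  1.        ]])}
scene {'intrinsics': array([[363.83173546,   0.        , 317.21456883],
       [  0.        , 363.83173546, 199.46418044],
       [  0.        ,   0.        ,   1.        ]]), 'world_from_camera': array([[-4.59077434e-01, -7.35467623e-01,  4.98332505e-01,
         9.68569288e-01],
       [ 8.88396081e-01, -3.80405396e-01,  2.56990543e-01,
         2.06123955e-01],
       [ 5.60149958e-04,  5.60695203e-01,  8.28022086e-01,
         6.97010662e-01],
       [ 0.00000000e+00,  0.00000000e+00,  0.00000000e+00,
         1.00000000e+00]])}
```

View pics/top0.png

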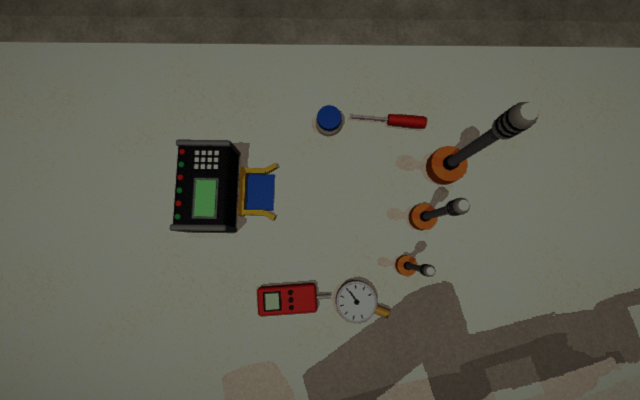

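View pics/scene0.png

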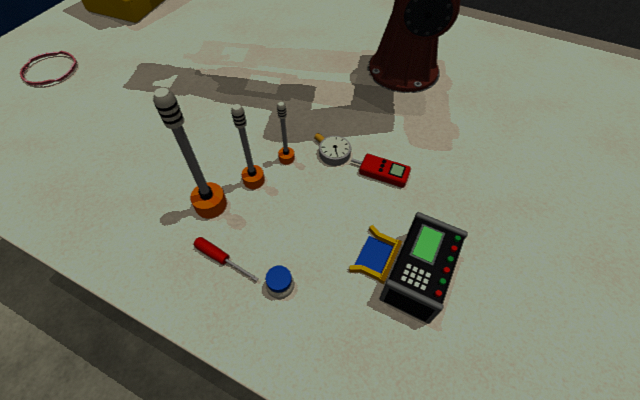

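The top view shows three probes: at (447,165) with a foot about 40 px wide, (423,217) about 27 px, and (405,265) about 20 px. At roughly 490 px/m the middle one has the 52 mm foot. The bay is at about (258,192), with its mouth facing image-right. I'll take an enlarged crop to measure more closely.

```bash
cat > h.py <<'E'
import numpy as np, cv2
from rig import observe, optics
def ray(n,u,v,z,info=None):
    c=info or optics.camera_info(n);K=c["intrinsics"];T=c["world_from_camera"]
    d=T[:3,:3]@np.array([(u-K[0,2])/K[0,0],-(v-K[1,2])/K[1,1],-1]);o=T[:3,3]
    return (o+d*(z-o[2])/d[2])[:2]
def proj(n,p,info=None):
    c=info or optics.camera_info(n);K=c["intrinsics"];T=c["world_from_camera"]
    q=T[:3,:3].T@(np.asarray(p)-T[:3,3]);return np.array([K[0,0]*q[0]/-q[2]+K[0,2],K[1,1]*q[1]/q[2]+K[1,2]])
E
python3 - <<'E'
import cv2
im=cv2.imread("pics/top0.png")
a=im[155:230,225:300];b=im[190:245,385:480]
a=cv2.resize(a,None,fx=6,fy=6,interpolation=cv2.INTER_CUBIC)   # 450x450
b=cv2.resize(im[190:265,390:445],None,fx=6,fy=6,interpolation=cv2.INTER_CUBIC) #330x450
cv2.imwrite("pics/c1.png",cv2.hconcat([a,b]))
E
```

```text
(no output)
```

View pics/c1.png

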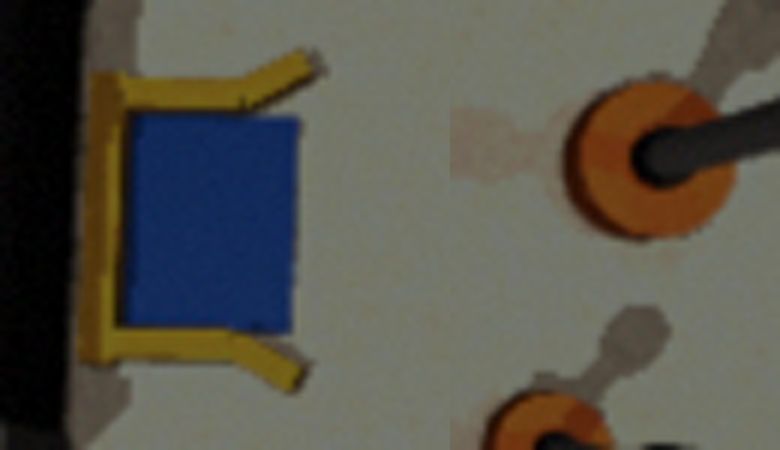

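Middle probe: the foot's top circle is centred near (424.5,216.5) and is 26.3 px wide, which confirms 52 mm. The blue floor's corners are about (246.7,173.7) and (244.5,209.5) at the back stop, and (275,174.7) and (273.3,210.5) at the mouth.

```bash
python3 - <<'E'
from h import *
P=ray("top",424.5,216.5,.03);print("probe",P)
pts=[ray("top",*p,0) for p in[(246.7,173.7),(244.5,209.5),(275,174.7),(273.3,210.5)]]
print(np.round(pts,4)); print(np.linalg.norm(pts[0]-pts[1]),np.linalg.norm(pts[0]-pts[2]))
cr=pts[0]-pts[1]; inn=(pts[0]+pts[1]-pts[2]-pts[3]); 
print("ang inward",np.degrees(np.arctan2(inn[1],inn[0])),"cross",np.degrees(np.arctan2(cr[1],cr[0])))
a=np.arctan2(inn[1],inn[0]);x=np.array([np.cos(a),np.sin(a)])
D=(pts[0]+pts[1])/2-.026*x;print("dock",D,"rel",D-P,"dist",np.linalg.norm(D-P),np.degrees(np.arctan2(*(D-P)[::-1])))
# scene check by projecting
for p in[(*P,0),(*P,.03),(*D,0)]:print(proj("scene",p),proj("top",p))
for n,u,v in[("big",447,165),("small",405,265),("dial",356,300),("jar",329,119),("driver",390,120)]:print(n,ray("top",u,v,.025))
E
```

```text
probe [ 0.56979679 -0.17031005]
[[0.6582 0.1894]
 [0.5832 0.1911]
 [0.6567 0.1303]
 [0.5817 0.1317]]
0.07506206247977167 0.05914761455967109
ang inward 88.51369682974166 cross -1.273854820951909
dock [0.62005278 0.16424302] rel [0.05025599 0.33455306] dist 0.3383066879500419 81.45700327068764
[253.94420311 180.42152322] [420.42342903 217.68627109]
[252.09749856 172.64457341] [424.5 216.5]
[375.68845041 256.10233343] [258.12960571 191.91539165]
big [ 0.67494006 -0.22023676]
small [ 0.47528913 -0.1310006 ]
dial [ 0.40820953 -0.03543959]
jar [0.7695178  0.01889481]
driver [ 0.76850135 -0.10663721]
```

```bash
python3 - <<'E'
import cv2
im=cv2.imread("pics/scene0.png")
a=cv2.resize(im[215:290,340:415],None,fx=6,fy=6,interpolation=cv2.INTER_CUBIC)
b=cv2.resize(im[135:210,225:280],None,fx=6,fy=6,interpolation=cv2.INTER_CUBIC)
cv2.imwrite("pics/c2.png",cv2.hconcat([a,b]))
E
```

```text
(no output)
```

View pics/c2.png

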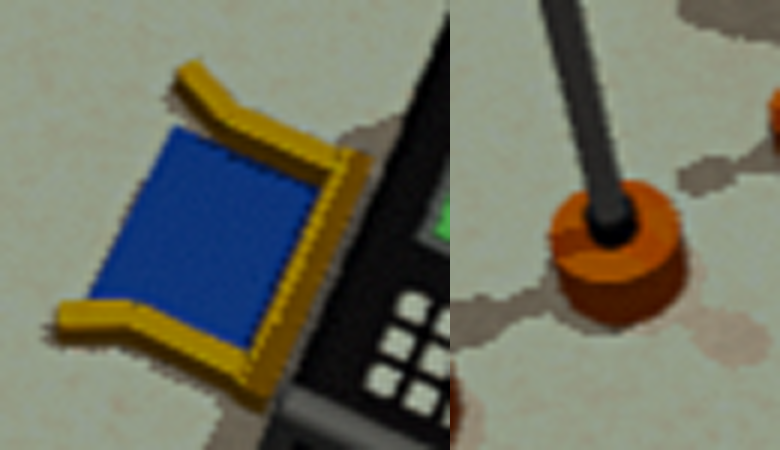

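The scene crop shows the same foot: its top circle is centred near (252.8,174.2), and the projected top-view estimate was (252.1,172.6), so the two agree within about 3 mm. The tool has to stay vertical, so I'll push with the outside of one open finger. That keeps the gripper body clear of the stem. Next I'll check the tool's yaw and where the wrist camera is mounted.

```bash
python3 - <<'E'
from h import *
from scipy.spatial.transform import Rotation as R
s=observe();r=R.from_rotvec(s["eef_rot"]);M=r.as_matrix()
print("tool x yaw",np.degrees(np.arctan2(M[1,0],M[0,0])),"tool y yaw",np.degrees(np.arctan2(M[1,1],M[0,1])))
T=optics.camera_info("wrist")["world_from_camera"];print("cam in tool",M.T@(T[:3,3]-s["position"]))
cv2.imwrite("pics/w0.png",optics.get_image("wrist"))
for u,v in[(369.2,236.2),(355.3,264.5),(393,245.8),(382,272.8)]:print(ray("scene",u,v,0))
print(ray("scene",252.8,174.2,.03))
E
```

```text
tool x yaw 24.6259939288929 tool y yaw -65.37397606036228
cam in tool [ 0.07413458  0.00083493 -0.1422795 ]
[0.58272179 0.13391007]
[0.65698979 0.1340371 ]
[0.58081901 0.18791588]
[0.64868428 0.18973651]
[ 0.57291573 -0.16634289]
```

View pics/w0.png

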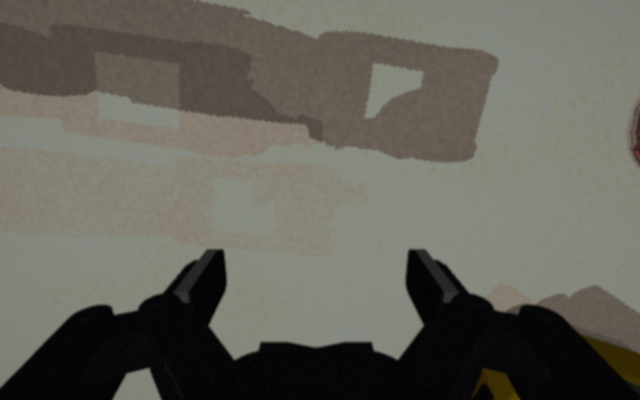

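Wrist view: two-finger linkage gripper, pads at columns 225 and 407, knuckles bulging outward near (90,310) and (540,310). The camera sits on tool +x. I'll move behind the probe, aligned with the push direction (about 82°), while still high.

```bash
python3 -m creep '[[[0.02,0.015,0],-0.04],[[0.05,0.04,0],-0.12],[[0.08,0.07,0],-0.2],[[0.11,0.09,0],-0.28],[[0.14,0.12,0],-0.36],[[0.17,0.14,0],-0.44],[[0.2,0.165,0],-0.5],[[0.23,0.19,0],-0.57],[[0.255,0.21,0],-0.57],[[0.275,0.228,0],-0.57],[[0.285,0.237,0],-0.57],[[0.285,0.237,0],-0.57],[[0.285,0.237,0],-0.57],[[0.285,0.237,-0.03],-0.57],[[0.285,0.237,-0.06],-0.57],[[0.285,0.237,-0.09],-0.57],[[0.285,0.237,-0.12],-0.57],[[0.285,0.237,-0.14],-0.57],[[0.285,0.237,-0.14],-0.57],[[0.285,0.237,-0.14],-0.57]]' -0.6
python3 - <<'E'
from h import *
s=observe();print(s["q"],s["gripper_width"],s["position"])
cv2.imwrite("pics/s1.png",cv2.resize(optics.get_image("scene")[40:260,60:380],None,fx=2.5,fy=2.5))
E
```

```text
t: 1.82
position: [0.5431, -0.3319, 0.0898]
eef_rot: [-3.132, 0.223, 0.006]
ft_force: [0.2, -0.7, 0.1]
gripper_width: 0.0683
[-6.58475424e-01  3.90861203e-01  1.67789961e+00 -6.48622385e-04
  1.07673618e+00  1.05501831e+00] 0.06834250434044928 [ 0.54307736 -0.3318759   0.08980236]
```

View pics/s1.png

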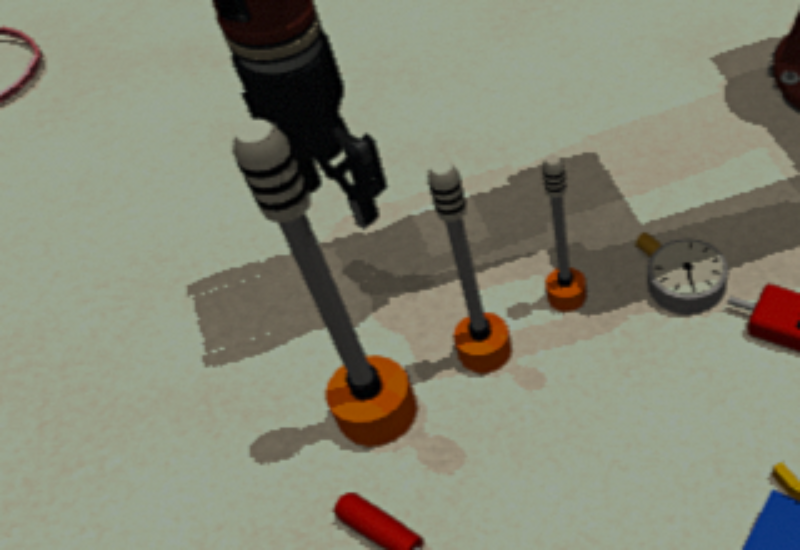

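No camera housing shows beside the gripper, but the knuckle near (385,175) sticks out past the fingertip at (375,210). Fully open should keep that bulge smallest, so I'll open all the way, go low, and stop about 10 mm short to check.

```bash
python3 -m creep '[[[0,0,-0.02],0],[[0,0,-0.04],0],[[0,0,-0.06],0],[[0,0,-0.075],0],[[0,0,-0.083],0],[[0,0,-0.083],0],[[0.002,0.01,-0.083],0],[[0.004,0.022,-0.083],0],[[0.006,0.034,-0.083],0],[[0.008,0.046,-0.083],0],[[0.01,0.056,-0.083],0],[[0.012,0.064,-0.083],0],[[0.013,0.07,-0.083],0],[[0.013,0.07,-0.083],0],[[0.013,0.07,-0.083],0]]' -1
python3 - <<'E'
from h import *
s=observe();print(s["position"],s["gripper_width"])
im=optics.get_image("scene");cv2.imwrite("pics/s2f.png",im)
cv2.imwrite("pics/s2.png",cv2.resize(im[80:200,150:310],None,fx=5,fy=5,interpolation=cv2.INTER_CUBIC))
p=s["position"]
for z in(0,.013,.03): print(z,proj("scene",[p[0]+.057*.139,p[1]+.057*.99,z]))
E
```

```text
t: 3.12
position: [0.5586, -0.2608, 0.0083]
eef_rot: [3.134, -0.218, 0.0]
ft_force: [0.1, -0.3, -0.4]
gripper_width: 0.0854
[ 0.55862589 -0.26077769  0.00833784] 0.08540668819486465
0 [242.8412614  174.32545476]
0.013 [241.92642145 170.97464841]
0.03 [240.6954615  166.46598168]
```

View pics/s2.png

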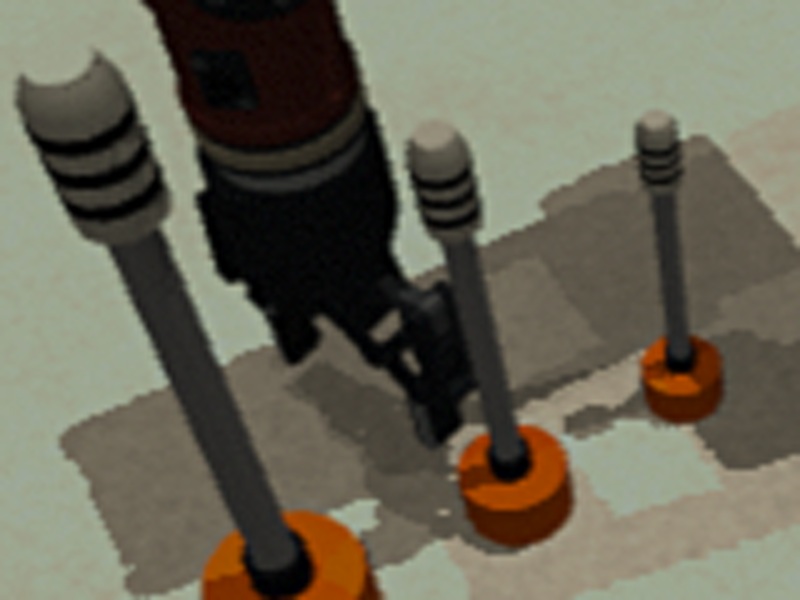

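The view shows the fingertip end near crop (437,445), the foot's near edge at (460,480), and the knuckle block at about (440-478,285-390), partly behind the stem at (485,350). I'll intersect these rays with the push plane to get real clearances.

```bash
python3 - <<'E'
from h import *
s=observe();p=s["position"];d=np.array([.139,.99,0]);n=np.array([.99,-.139,0])
c=optics.camera_info("scene");K=c["intrinsics"];T=c["world_from_camera"]
for nm,a,b in[("tipbot",437,447),("tipright",460,418),("kn low",478,385),("kn mid",470,320),("kn top",448,285),("collar",510,460),("stem mid",487,350),("headbot",460,240),("headtop",435,128),("body",400,200)]:
  u,v=150+a/5,80+b/5
  r=T[:3,:3]@np.array([(u-K[0,2])/K[0,0],-(v-K[1,2])/K[1,1],-1]);o=T[:3,3]
  for off in(0,.011):
    t=((p-o)@n+off)/(r@n);q=o+t*r;print(nm,off,"s %.1f z %.1f"%((q-p)@d*1e3,q[2]*1e3),end=" | ")
  print()
print("probe s",(np.array([.571,-.1685,0])-p)@d,"lat",(np.array([.571,-.1685,0])-p)@n)
E
```

```text
tipbot 0 s 41.6 z 7.7 | tipbot 0.011 s 57.1 z 29.9 | 
tipright 0 s 65.2 z 46.0 | tipright 0.011 s 79.9 z 67.0 | 
kn low 0 s 84.1 z 81.9 | kn low 0.011 s 98.1 z 101.7 | 
kn mid 0 s 89.4 z 127.1 | kn mid 0.011 s 103.2 z 145.5 | 
kn top 0 s 80.6 z 142.9 | kn top 0.011 s 94.8 z 160.8 | 
collar 0 s 93.8 z 35.6 | collar 0.011 s 107.5 z 56.9 | 
stem mid 0 s 95.8 z 112.5 | stem mid 0.011 s 109.5 z 131.3 | 
headbot 0 s 95.1 z 177.1 | headbot 0.011 s 108.8 z 193.8 | 
headtop 0 s 95.9 z 235.1 | headtop 0.011 s 109.6 z 250.0 | 
body 0 s 63.9 z 181.4 | body 0.011 s 78.6 z 198.0 | 
probe s 0.09357734568579075 lat -0.0006129200497156356
```

At this grazing angle the estimate is uncertain, but it suggests the knuckle is about 20 mm ahead of the fingertip while the stem clearance is only 19 mm. That's too tight, so I'll check from the top camera before touching.

```bash
python3 - <<'E'
from h import *
s=observe();p=s["position"];d=np.array([.139,.99,0]);n=np.array([.99,-.139,0])
im=optics.get_image("top");cv2.imwrite("pics/t2f.png",im)
u0,v0=395,175
cv2.imwrite("pics/t2.png",cv2.resize(im[v0:v0+75,u0:u0+100],None,fx=8,fy=8,interpolation=cv2.INTER_CUBIC))
for z in(0.01,.03,.06,.08,.1,.12):
  print(z,[list(np.round((proj("top",np.r_[(p+d*a+n*b)[:2],z])-[u0,v0])*8).astype(int)) for a,b in((50,0),(57,0),(70,0),(70,-13),(70,13),(94.5-7,0))  for a,b in((a/1e3,b/1e3),)])
E
```

```text
0.01 [[np.int64(379), np.int64(357)], [np.int64(351), np.int64(353)], [np.int64(300), np.int64(345)], [np.int64(294), np.int64(396)], [np.int64(305), np.int64(294)], [np.int64(231), np.int64(335)]]
0.03 [[np.int64(405), np.int64(351)], [np.int64(377), np.int64(347)], [np.int64(324), np.int64(339)], [np.int64(319), np.int64(391)], [np.int64(330), np.int64(287)], [np.int64(254), np.int64(328)]]
0.06 [[np.int64(448), np.int64(341)], [np.int64(419), np.int64(337)], [np.int64(364), np.int64(329)], [np.int64(358), np.int64(383)], [np.int64(369), np.int64(275)], [np.int64(290), np.int64(318)]]
0.08 [[np.int64(479), np.int64(335)], [np.int64(448), np.int64(330)], [np.int64(392), np.int64(322)], [np.int64(386), np.int64(378)], [np.int64(398), np.int64(266)], [np.int64(316), np.int64(310)]]
0.1 [[np.int64(511), np.int64(327)], [np.int64(480), np.int64(323)], [np.int64(422), np.int64(314)], [np.int64(416), np.int64(372)], [np.int64(428), np.int64(256)], [np.int64(343), np.int64(302)]]
0.12 [[np.int64(546), np.int64(320)], [np.int64(514), np.int64(315)], [np.int64(453), np.int64(306)], [np.int64(447), np.int64(366)], [np.int64(459), np.int64(247)], [np.int64(372), np.int64(294)]]
```

View pics/t2.png

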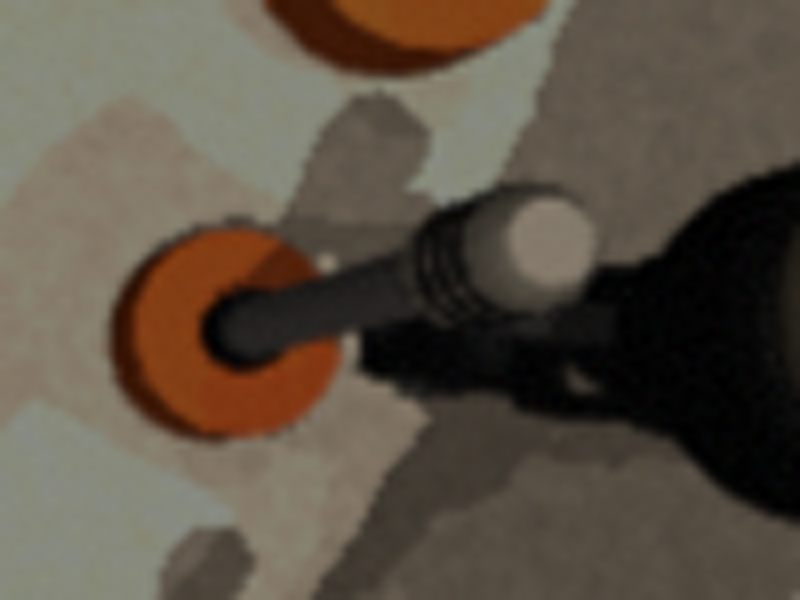

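The top view shows the fingertip reaching crop (362,350), about s=55 mm, with the links at crop (430-600,390-405) about 15 mm either side. That makes a straight push unsafe for the stem. I'll use the first wrist picture to pin down the knuckle geometry.

```bash
python3 - <<'E'
from h import *
from scipy.spatial.transform import Rotation as R
s=observe();M=R.from_rotvec(s["eef_rot"]).as_matrix()
c=optics.camera_info("wrist");K=c["intrinsics"];T=c["world_from_camera"];o=M.T@(T[:3,3]-s["position"]);Rc=M.T@T[:3,:3]
print(K[0,0],o,Rc.round(3))
for nm,u,v in[("tip in",225,250),("tip out",208,250),("shoulder",197,262),("sh2",150,300),("elbow top",85,307),("elbow r",112,308),("outer edge",0,385),("outer mid",45,340),("R elbow",555,307),("R outer",610,345)]:
  r=Rc@np.array([(u-K[0,2])/K[0,0],-(v-K[1,2])/K[1,1],-1])
  print(nm,[tuple(((o+r*(z-o[2])/r[2])*1e3).round().astype(int)) for z in(0,-.013,-.03,-.05,-.07,-.09,-.11)])
E
```

```text
306.0759951614232 [ 7.43544686e-02 -5.81920930e-05 -1.42277370e-01] [[-0.     0.958  0.287]
 [ 1.     0.     0.001]
 [ 0.     0.287 -0.958]]
tip in [(np.int64(3), np.int64(-47), np.int64(0)), (np.int64(10), np.int64(-42), np.int64(-13)), (np.int64(18), np.int64(-37), np.int64(-30)), (np.int64(28), np.int64(-30), np.int64(-50)), (np.int64(38), np.int64(-24), np.int64(-70)), (np.int64(48), np.int64(-17), np.int64(-90)), (np.int64(58), np.int64(-11), np.int64(-110))]
tip out [(np.int64(3), np.int64(-55), np.int64(0)), (np.int64(10), np.int64(-50), np.int64(-13)), (np.int64(18), np.int64(-44), np.int64(-30)), (np.int64(28), np.int64(-36), np.int64(-50)), (np.int64(38), np.int64(-28), np.int64(-70)), (np.int64(48), np.int64(-20), np.int64(-90)), (np.int64(58), np.int64(-13), np.int64(-110))]
shoulder [(np.int64(-3), np.int64(-62), np.int64(0)), (np.int64(4), np.int64(-56), np.int64(-13)), (np.int64(13), np.int64(-49), np.int64(-30)), (np.int64(24), np.int64(-40), np.int64(-50)), (np.int64(35), np.int64(-31), np.int64(-70)), (np.int64(46), np.int64(-23), np.int64(-90)), (np.int64(57), np.i
[... 1658 characters left out ...]
.int64(46), np.int64(-35), np.int64(-110))]
R elbow [(np.int64(-31), np.int64(130), np.int64(0)), (np.int64(-21), np.int64(118), np.int64(-13)), (np.int64(-9), np.int64(103), np.int64(-30)), (np.int64(6), np.int64(84), np.int64(-50)), (np.int64(21), np.int64(66), np.int64(-70)), (np.int64(36), np.int64(48), np.int64(-90)), (np.int64(51), np.int64(29), np.int64(-110))]
R outer [(np.int64(-56), np.int64(167), np.int64(0)), (np.int64(-44), np.int64(151), np.int64(-13)), (np.int64(-29), np.int64(132), np.int64(-30)), (np.int64(-10), np.int64(108), np.int64(-50)), (np.int64(8), np.int64(85), np.int64(-70)), (np.int64(26), np.int64(61), np.int64(-90)), (np.int64(45), np.int64(38), np.int64(-110))]
```

The open tips are 13 mm above the TCP at y=50 mm, and the knuckle reaches y≈71 mm, 62 mm up. A straight push would put the knuckle into the stem. Instead I'll push with a fingertip corner and the tool yawed 50°. That gives about 9 mm of knuckle-to-stem clearance, and I'll correct the line with camera checks. First I back off and turn.

```bash
cat > m.py <<'E'
from h import *
from scipy.optimize import fsolve
from scipy.spatial.transform import Rotation as R
D=np.array([.6195,.164]);a=np.linspace(0,6.28,60)
def hull(P):
    return np.array([proj("top",[P[0]+.026*np.cos(t),P[1]+.026*np.sin(t),z],C) for z in(0,.03) for t in a],np.float32)
C=optics.camera_info("top")
def probe(guess,name=None):
    im=optics.get_image("top")
    if name: cv2.imwrite(name,im)
    h=cv2.cvtColor(im,cv2.COLOR_BGR2HSV);m=cv2.inRange(h,(4,150,40),(17,255,255))
    g=proj("top",[*guess,.015],C);r=np.zeros_like(m);cv2.circle(r,tuple(int(v) for v in g),22,255,-1)
    m=cv2.morphologyEx(m&r,cv2.MORPH_OPEN,np.ones((2,2)))
    n,l,st,_=cv2.connectedComponentsWithStats(m);k=1+np.argmax(st[1:,4])
    ys,xs=np.nonzero(l==k);(cx,cy),rad=cv2.minEnclosingCircle(np.c_[xs,ys].astype(np.float32))
    f=lambda P:np.array(cv2.minEnclosingCircle(hull(P))[0])-[cx,cy]
    P=fsolve(f,guess,epsfcn=1e-4);return P,rad,cv2.minEnclosingCircle(hull(P))[1]
def report(guess,name=None):
    P,r0,r1=probe(guess,name);s=observe();M=R.from_rotvec(s["eef_rot"]).as_matrix();T=s["position"]
    c=(T+M@[.011,.051,0])[:2];v=D-P;w=P-c;deg=lambda v:np.degrees(np.arctan2(v[1],v[0]))
    print("t",s["t"],"P",P.round(4),"rad",round(r0,1),round(r1,1),"T",T.round(4),"tool x yaw",deg(M[:2,0]).round(1),"f",s["ft_force"].round(1))
    print("togo",v.round(4),"dir",deg(v).round(1),"contact->P dist",np.linalg.norm(w).round(4),"dir",deg(w).round(1))
E
python3 -m creep '[[[0,-0.01,0],0],[[-0.002,-0.03,0],0],[[-0.006,-0.05,0.02],0],[[-0.01,-0.07,0.04],0.1],[[-0.013,-0.07,0.04],0.22],[[-0.015,-0.07,0.04],0.34],[[-0.015,-0.07,0.04],0.46],[[-0.015,-0.07,0.04],0.58],[[-0.015,-0.07,0.04],0.7],[[-0.015,-0.07,0.04],0.82],[[-0.015,-0.07,0.04],0.94],[[-0.015,-0.07,0.04],1.06],[[-0.015,-0.07,0.04],1.18],[[-0.015,-0.07,0.04],1.3],[[-0.015,-0.07,0.04],1.42],[[-0.015,-0.07,0.04],1.54],[[-0.015,-0.07,0.04],1.66],[[-0.015,-0.07,0.04],1.78],[[-0.015,-0.07,0.04],1.9],[[-0.015,-0.07,0.04],2.0]]'
python3 -m creep '[[[0,0,0],0.1],[[0,0,0],0.2],[[0,0,0],0.27],[[0,0,-0.02],0.27],[[0,0,-0.035],0.27],[[0,0,-0.045],0.27],[[0,0,-0.05],0.27],[[0,0,-0.054],0.27],[[0,0,-0.056],0.27],[[0,0,-0.056],0.27],[[0,0,-0.056],0.27]]'
python3 -c "
from m import *
report([.571,-.1685])"
```

```text
t: 4.88
position: [0.5431, -0.3327, 0.0483]
eef_rot: [1.873, 2.522, -0.001]
ft_force: [0.5, 0.5, -0.2]
gripper_width: 0.0852
t: 5.8
position: [0.5439, -0.3314, -0.0072]
eef_rot: [1.522, 2.747, -0.0]
ft_force: [0.0, -0.1, -0.3]
gripper_width: 0.0856
t 5.85 P [ 0.5692 -0.1723] rad 14.0 15.0 T [ 0.5441 -0.3315 -0.0069] tool x yaw 122.0 f [-0.7  0.8  1.1]
togo [0.0503 0.3363] dir 81.5 contact->P dist 0.1234 dir 95.7
```

```bash
python3 -m creep '[[[-0.005,0.01,0],0],[[-0.01,0.025,0],0],[[-0.016,0.04,0],0],[[-0.016,0.055,0],0],[[-0.016,0.068,0],0],[[-0.016,0.078,0],0],[[-0.016,0.084,0],0],[[-0.016,0.0885,0],0],[[-0.0155,0.091,0],0],[[-0.015,0.0935,0],0],[[-0.0148,0.096,0],0],[[-0.0145,0.0985,0],0],[[-0.014,0.101,0],0],[[-0.0137,0.1035,0],0],[[-0.0133,0.106,0],0],[[-0.013,0.1085,0],0],[[-0.0127,0.111,0],0],[[-0.0123,0.1135,0],0],[[-0.012,0.116,0],0],[[-0.012,0.116,0],0]]'
python3 -c "
from m import *
report([.571,-.160],'pics/t3f.png')
im=optics.get_image('scene')
a=cv2.resize(im[80:200,165:285],None,fx=3.3,fy=3.3,interpolation=cv2.INTER_CUBIC)
b=cv2.resize(cv2.imread('pics/t3f.png')[140:260,370:490],None,fx=3.3,fy=3.3,interpolation=cv2.INTER_CUBIC)
cv2.imwrite('pics/c3.png',cv2.hconcat([a,b]))"
```

```text
t: 7.52
position: [0.5315, -0.2146, -0.0077]
eef_rot: [-1.522, -2.748, -0.0]
ft_force: [0.5, -1.0, -0.4]
gripper_width: 0.0855
t 7.5667 P [ 0.5689 -0.1548] rad 14.2 14.8 T [ 0.5315 -0.2146 -0.0077] tool x yaw 122.0 f [-0.6 -0.1 -0.3]
togo [0.0506 0.3188] dir 81.0 contact->P dist 0.0234 dir 89.9
```

View pics/c3.png

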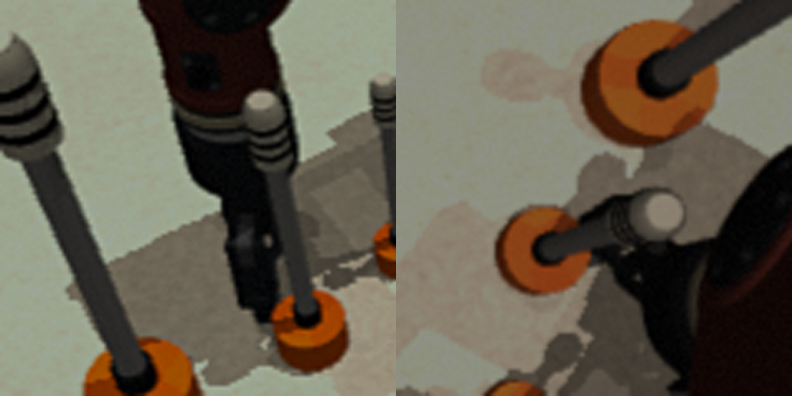

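Picture 9: the fingertip meets the orange foot low down, and the stem is upright with a visible gap. The probe slid 17 mm without tipping, heading about 90°. I want about 80°, so I'll shift the contact 5 mm left and continue.

```bash
python3 -m creep '[[[0,-0.004,0],0],[[-0.003,-0.004,0],0],[[-0.0055,-0.004,0],0],[[-0.0055,-0.002,0],0],[[-0.0055,0,0],0],[[-0.005,0.003,0],0],[[-0.0045,0.006,0],0],[[-0.004,0.009,0],0],[[-0.0035,0.012,0],0],[[-0.003,0.015,0],0],[[-0.0025,0.018,0],0],[[-0.002,0.021,0],0],[[-0.0015,0.024,0],0],[[-0.001,0.027,0],0],[[-0.0005,0.03,0],0],[[0,0.033,0],0],[[0,0.033,0],0]]'
python3 -c "
from m import *
report([.572,-.125])"
```

```text
t: 9.03
position: [0.5315, -0.1814, -0.0077]
eef_rot: [-1.522, -2.748, -0.001]
ft_force: [0.5, -0.3, -0.9]
gripper_width: 0.0853
t 9.0833 P [ 0.5715 -0.1213] rad 13.9 14.5 T [ 0.5315 -0.1815 -0.0077] tool x yaw 122.1 f [ 0.8 -0.5  0.6]
togo [0.048  0.2853] dir 80.5 contact->P dist 0.024 dir 83.7
```

```bash
python3 -m creep '[[[0,-0.003,0],0],[[-0.002,-0.003,0],0],[[-0.003,-0.003,0],0],[[-0.003,0,0],0],[[-0.0025,0.003,0],0],[[-0.002,0.006,0],0],[[-0.0015,0.009,0],0],[[-0.001,0.012,0],0],[[-0.0005,0.015,0],0],[[0,0.018,0],0],[[0.0005,0.021,0],0],[[0.001,0.024,0],0],[[0.0015,0.027,0],0],[[0.002,0.03,0],0],[[0.0025,0.033,0],0],[[0.003,0.036,0],0],[[0.0035,0.039,0],0],[[0.004,0.042,0],0],[[0.0045,0.045,0],0],[[0.0045,0.045,0],0]]'
python3 -c "
from m import *
report([.577,-.08])"
```

```text
t: 10.75
position: [0.536, -0.1364, -0.0077]
eef_rot: [-1.522, -2.748, -0.001]
ft_force: [-1.0, 0.2, -0.5]
gripper_width: 0.0853
t 10.8 P [ 0.5748 -0.0766] rad 13.3 14.1 T [ 0.5359 -0.1365 -0.0077] tool x yaw 122.1 f [-0.1 -0.1 -0.4]
togo [0.0447 0.2406] dir 79.5 contact->P dist 0.0236 dir 86.3
```

```bash
python3 -m creep '[[[0,-0.003,0],0],[[-0.003,-0.003,0],0],[[-0.005,-0.003,0],0],[[-0.005,0,0],0],[[-0.0045,0.003,0],0],[[-0.004,0.006,0],0],[[-0.0033,0.009,0],0],[[-0.0026,0.012,0],0],[[-0.002,0.015,0],0],[[-0.0014,0.018,0],0],[[-0.0008,0.021,0],0],[[-0.0002,0.024,0],0],[[0.0004,0.027,0],0],[[0.001,0.03,0],0],[[0.0016,0.033,0],0],[[0.0022,0.036,0],0],[[0.0028,0.039,0],0],[[0.0034,0.042,0],0],[[0.004,0.045,0],0],[[0.004,0.045,0],0]]'
python3 -c "
from m import *
report([.58,-.035])"
```

```text
t: 12.47
position: [0.5399, -0.0914, -0.0078]
eef_rot: [-1.521, -2.748, -0.0]
ft_force: [0.4, -0.8, -0.5]
gripper_width: 0.0855
t 12.5167 P [ 0.5775 -0.0315] rad 13.0 13.8 T [ 0.5398 -0.0915 -0.0077] tool x yaw 122.1 f [ 0.2 -0.6  0. ]
togo [0.042  0.1955] dir 77.9 contact->P dist 0.0236 dir 89.4
```

```bash
python3 -m creep '[[[0,-0.004,0],0],[[-0.004,-0.004,0],0],[[-0.008,-0.004,0],0],[[-0.009,-0.002,0],0],[[-0.0085,0,0],0],[[-0.0075,0.003,0],0],[[-0.0065,0.006,0],0],[[-0.0055,0.009,0],0],[[-0.0045,0.012,0],0],[[-0.0035,0.015,0],0],[[-0.0025,0.018,0],0],[[-0.0015,0.021,0],0],[[-0.0005,0.024,0],0],[[0.0005,0.027,0],0],[[0.0015,0.03,0],0],[[0.0025,0.033,0],0],[[0.0035,0.036,0],0],[[0.0045,0.039,0],0],[[0.0055,0.042,0],0],[[0.0055,0.042,0],0]]'
python3 -c "
from m import *
report([.588,.01])"
```

```text
t: 14.18
position: [0.5455, -0.0494, -0.0077]
eef_rot: [-1.522, -2.748, -0.001]
ft_force: [0.4, -0.1, -0.2]
gripper_width: 0.0858
t 14.2333 P [0.581  0.0145] rad 12.7 13.6 T [ 0.5455 -0.0495 -0.0077] tool x yaw 122.1 f [-0.   1.2  0.9]
togo [0.0385 0.1495] dir 75.5 contact->P dist 0.0277 dir 93.9m.py:17: RuntimeWarning: The iteration is not making good progress, as measured by the 
 improvement from the last ten iterations.
  P=fsolve(f,guess,epsfcn=1e-4);return P,rad,cv2.minEnclosingCircle(hull(P))[1]
```

The measurement looks less reliable now, so I'll check by eye.

```bash
python3 -c "
from m import *
t=optics.get_image('top');s=optics.get_image('scene');cv2.imwrite('pics/t4f.png',t);cv2.imwrite('pics/s4f.png',s)
f=lambda i:cv2.resize(i,None,fx=5,fy=5,interpolation=cv2.INTER_CUBIC)
cv2.imwrite('pics/c4.png',cv2.hconcat([f(t[160:260,300:380]),f(s[150:250,270:350])]))
for P in([.581,.0145],[.586,.012]):print(((proj('top',[*P,.03])-[300,160])*5).round(), ((proj('scene',[*P,.03])-[270,150])*5).round()+[400,0])"
```

```text
[153. 250.] [653. 284.]
[160. 237.] [642. 290.]
```

View pics/c4.png

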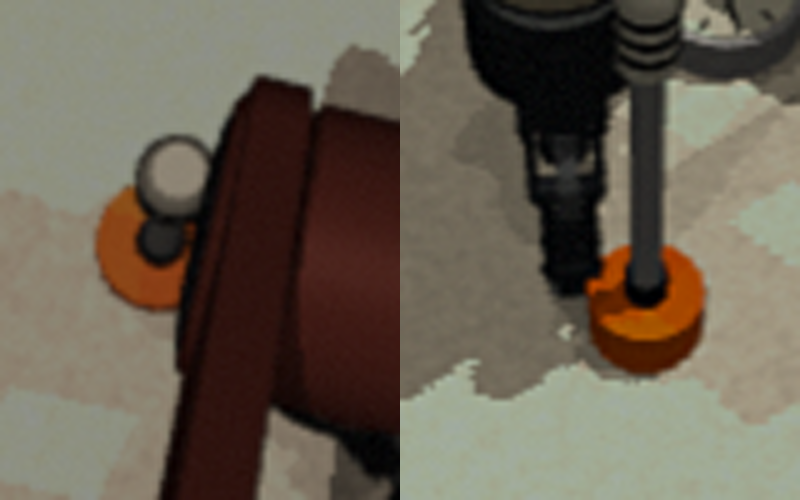

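The arm now hides the foot from the top camera. From the top collar (161,241) and the scene view's foot (centre 648,289), P is about (0.585,0.0115), still upright. I'll switch the measurement to the scene camera.

```bash
sed -i 's/"top"/"scene"/g; s/radius/radius/' m.py
python3 -m creep '[[[0,-0.004,0],0],[[-0.003,-0.004,0],0],[[-0.005,-0.003,0],0],[[-0.0055,0,0],0],[[-0.005,0.003,0],0],[[-0.0042,0.006,0],0],[[-0.0034,0.009,0],0],[[-0.0026,0.012,0],0],[[-0.0018,0.015,0],0],[[-0.001,0.018,0],0],[[-0.0002,0.021,0],0],[[0.0006,0.024,0],0],[[0.0014,0.027,0],0],[[0.0022,0.03,0],0],[[0.003,0.033,0],0],[[0.0038,0.036,0],0],[[0.0046,0.039,0],0],[[0.0054,0.042,0],0],[[0.0054,0.042,0],0]]'
python3 -c "
from m import *
report([.593,.05])"
```

```text
t: 15.92
position: [0.551, -0.0074, -0.0077]
eef_rot: [-1.522, -2.748, -0.001]
ft_force: [-1.1, -0.2, -0.6]
gripper_width: 0.0857
t 15.9667 P [0.5902 0.0563] rad 13.4 13.8 T [ 0.551  -0.0075 -0.0077] tool x yaw 122.0 f [-0.4  0.4  0.5]
togo [0.0293 0.1077] dir 74.8 contact->P dist 0.0275 dir 86.2
```

```bash
python3 -m creep '[[[-0.003,-0.005,0],0],[[-0.01,-0.007,0],-0.06],[[-0.016,-0.005,0],-0.14],[[-0.02,0.001,0],-0.22],[[-0.02,0.006,0],-0.26],[[-0.02,0.009,0],-0.26],[[-0.019,0.0115,0],-0.26],[[-0.018,0.014,0],-0.26],[[-0.0168,0.0165,0],-0.26],[[-0.0156,0.019,0],-0.26],[[-0.0144,0.0215,0],-0.26],[[-0.0132,0.024,0],-0.26],[[-0.012,0.0265,0],-0.26],[[-0.0108,0.029,0],-0.26],[[-0.0096,0.0315,0],-0.26],[[-0.0084,0.034,0],-0.26],[[-0.0072,0.0365,0],-0.26],[[-0.006,0.039,0],-0.26],[[-0.006,0.039,0],-0.26]]'
python3 -c "
from m import *
report([.601,.08],)"
```

```text
t: 17.55
position: [0.5452, 0.0315, -0.0077]
eef_rot: [1.865, 2.528, 0.001]
ft_force: [-0.4, -0.7, 0.1]
gripper_width: 0.0853
t 17.6 P [0.5999 0.0832] rad 13.6 14.1 T [ 0.5451  0.0315 -0.0077] tool x yaw 107.2 f [-0.8  0.3  1. ]
togo [0.0196 0.0808] dir 76.4 contact->P dist 0.0278 dir 70.4
```

```bash
python3 -m creep '[[[0.001,0.0025,0],0],[[0.002,0.005,0],0],[[0.003,0.0075,0],0],[[0.0038,0.01,0],0],[[0.0046,0.0125,0],0],[[0.0054,0.015,0],0],[[0.0062,0.0175,0],0],[[0.007,0.02,0],0],[[0.0078,0.0225,0],0],[[0.0086,0.025,0],0],[[0.0094,0.0275,0],0],[[0.01,0.03,0],0],[[0.01,0.03,0],0]]'
python3 -c "
from m import *
report([.61,.112],)"
```

```text
t: 18.68
position: [0.555, 0.0615, -0.0077]
eef_rot: [-1.865, -2.528, -0.001]
ft_force: [-0.1, -1.2, 0.4]
gripper_width: 0.0854
t 18.7333 P [0.6107 0.1132] rad 13.8 14.3 T [ 0.555   0.0615 -0.0077] tool x yaw 107.2 f [-1.  -0.7 -0. ]
togo [0.0088 0.0508] dir 80.2 contact->P dist 0.0281 dir 68.8
```

```bash
python3 -m creep '[[[-0.001,-0.004,0],0],[[0.003,-0.005,0],0],[[0.0065,-0.004,0],0],[[0.0065,-0.0015,0],0],[[0.0068,0.001,0],0],[[0.0071,0.0035,0],0],[[0.0074,0.006,0],0],[[0.0078,0.0085,0],0],[[0.0082,0.011,0],0],[[0.0086,0.0135,0],0],[[0.009,0.016,0],0],[[0.0094,0.0185,0],0],[[0.0098,0.021,0],0],[[0.0102,0.0235,0],0],[[0.0105,0.026,0],0],[[0.0105,0.026,0],0]]'
python3 -c "
from m import *
report([.615,.138],)"
```

```text
t: 20.07
position: [0.5654, 0.0875, -0.0078]
eef_rot: [-1.865, -2.528, -0.001]
ft_force: [0.9, -1.6, 1.5]
gripper_width: 0.0854
t 20.1167 P [0.6126 0.1407] rad 14.1 14.5 T [ 0.5653  0.0875 -0.0079] tool x yaw 107.2 f [ 0.7 -0.5 -0.4]
togo [0.0069 0.0233] dir 73.4 contact->P dist 0.0277 dir 86.4m.py:17: RuntimeWarning: The iteration is not making good progress, as measured by the 
 improvement from the last ten iterations.
  P=fsolve(f,guess,epsfcn=1e-4);return P,rad,cv2.minEnclosingCircle(hull(P))[1]
```

```bash
python3 -m creep '[[[-0.001,-0.003,0],0],[[-0.003,-0.003,0],0],[[-0.003,0,0],0],[[-0.0028,0.002,0],0],[[-0.0025,0.004,0],0],[[-0.0022,0.006,0],0],[[-0.0019,0.008,0],0],[[-0.0016,0.01,0],0],[[-0.0013,0.012,0],0],[[-0.001,0.014,0],0],[[-0.0007,0.016,0],0],[[-0.0005,0.0175,0],0],[[-0.0005,0.0175,0],0]]'
python3 -c "
from m import *
report([.615,.155],'pics/s5f.png')
t=optics.get_image('top');cv2.imwrite('pics/t5f.png',t);s=cv2.imread('pics/s5f.png')
f=lambda i:cv2.resize(i,None,fx=5,fy=5,interpolation=cv2.INTER_CUBIC)
cv2.imwrite('pics/c5.png',cv2.hconcat([f(t[145:245,225:305]),f(s[195:295,330:410])]))
for P in([.6195,.164],):print(((proj('top',[*P,.03])-[225,145])*5).round(), ((proj('scene',[*P,.03])-[330,195])*5).round()+[400,0])"
```

```text
t: 21.2
position: [0.565, 0.1048, -0.0076]
eef_rot: [1.865, 2.528, 0.001]
ft_force: [-0.2, -1.5, -0.5]
gripper_width: 0.0854
t 21.25 P [0.6166 0.1586] rad 14.2 14.6 T [ 0.5651  0.1047 -0.0075] tool x yaw 107.1 f [ 0.5 -0.1  0.5]
togo [0.0029 0.0054] dir 61.7 contact->P dist 0.0289 dir 78.1
[153. 225.] [638. 272.]
```

View pics/c5.png

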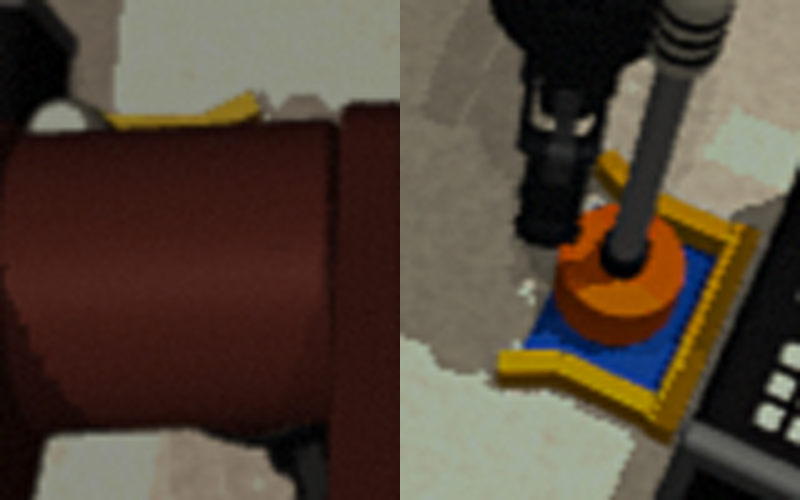

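Scene view: the foot is inside the bay, centred near crop (620,255), with the home position predicted near (638,272). Some blue still shows before the back stop. I'll creep in by 1 mm steps and watch the force.

```bash
python3 -m creep '[[[0,0.001,0],0],[[0,0.002,0],0],[[0,0.003,0],0],[[0,0.004,0],0],[[0,0.005,0],0],[[0,0.005,0],0],[[0,0.005,0],0]]'
python3 -c "
from m import *
report([.618,.163])"
python3 -m creep '[[[0,0.001,0],0],[[0,0.002,0],0],[[0,0.002,0],0],[[0,0.002,0],0]]'
python3 -c "
from m import *
report([.618,.164])"
```

```text
t: 21.88
position: [0.5651, 0.1094, -0.0075]
eef_rot: [1.866, 2.527, 0.001]
ft_force: [0.1, -2.3, 1.1]
gripper_width: 0.0854
t 21.9333 P [0.6172 0.1611] rad 14.3 14.7 T [ 0.5651  0.1094 -0.0075] tool x yaw 107.1 f [ 0.  -2.7  2.1]
togo [0.0023 0.0029] dir 51.4 contact->P dist 0.027 dir 75.9
t: 22.27
position: [0.565, 0.1114, -0.0075]
eef_rot: [1.866, 2.527, 0.0]
ft_force: [-0.5, -2.3, 2.5]
gripper_width: 0.0854
t 22.3167 P [0.6177 0.1643] rad 14.2 14.7 T [ 0.565   0.1114 -0.0076] tool x yaw 107.1 f [-0.6 -3.5  1.2]
togo [ 0.0018 -0.0003] dir -9.2 contact->P dist 0.0283 dir 75.3
```

```bash
for i in 1; do python3 -m creep '[[[0,0.001,0],0],[[0,0.001,0],0],[[0,0.001,0],0]]' | grep -E "pos|ft"; python3 -c "
from m import *
report([.618,.165])"; done
python3 -m creep '[[[0,0.001,0],0],[[0,0.001,0],0],[[0,0.001,0],0]]'| grep -E "pos|ft"; python3 -c "
from m import *
report([.618,.166])"
python3 -m creep '[[[0,0.001,0],0],[[0,0.001,0],0],[[0,0.001,0],0]]'| grep -E "pos|ft"; python3 -c "
from m import *
report([.618,.167],'pics/s6f.png')"
```

```text
position: [0.565, 0.1124, -0.0076]
ft_force: [-0.2, -3.7, 1.5]
t 22.6167 P [0.6177 0.1646] rad 14.2 14.7 T [ 0.565   0.1124 -0.0076] tool x yaw 107.1 f [-0.  -3.3  2.3]
togo [ 0.0018 -0.0006] dir -18.5 contact->P dist 0.0277 dir 74.9
position: [0.565, 0.1134, -0.0076]
ft_force: [-0.6, -3.4, 2.3]
t 22.9167 P [0.6181 0.1658] rad 14.2 14.7 T [ 0.565   0.1134 -0.0076] tool x yaw 107.1 f [ 0.6 -2.2  2.4]
togo [ 0.0014 -0.0018] dir -52.8 contact->P dist 0.028 dir 74.2
position: [0.5649, 0.1138, -0.0076]
ft_force: [-0.8, -5.2, 2.7]
t 23.2167 P [0.618 0.165] rad 14.3 14.7 T [ 0.5649  0.1138 -0.0076] tool x yaw 107.1 f [ 0.8 -4.8  2.4]
togo [ 0.0015 -0.001 ] dir -31.8 contact->P dist 0.0267 dir 73.6m.py:17: RuntimeWarning: The iteration is not making good progress, as measured by the 
 improvement from the last ten iterations.
  P=fsolve(f,guess,epsfcn=1e-4);return P,rad,cv2.minEnclosingCircle(hull(P))[1]
```

```bash
python3 -m creep '[[[0,0.001,0],0],[[0,0.001,0],0],[[0,0.001,0],0]]'| grep -E "pos|ft"; python3 -c "
from m import *
report([.618,.167])"
python3 -m creep '[[[0,0.001,0],0],[[0,0.001,0],0],[[0,0.001,0],0]]'| grep -E "pos|ft"; python3 -c "
from m import *
report([.618,.167])"
```

```text
position: [0.5649, 0.1139, -0.0076]
ft_force: [-0.7, -8.5, 3.9]
t 23.5167 P [0.6181 0.1658] rad 14.2 14.7 T [ 0.5649  0.114  -0.0076] tool x yaw 107.1 f [-1.  -7.7  3.7]
togo [ 0.0014 -0.0018] dir -52.8 contact->P dist 0.0275 dir 73.8
position: [0.5649, 0.114, -0.0076]
ft_force: [-0.2, -10.9, 3.0]
t 23.8167 P [0.6181 0.1658] rad 14.2 14.7 T [ 0.5649  0.1141 -0.0076] tool x yaw 107.1 f [ -0.6 -10.6   4.2]
togo [ 0.0014 -0.0018] dir -52.8 contact->P dist 0.0274 dir 73.6
```

The arm has stalled with the force rising from 3 to 11 N and the probe no longer moving, so the foot is against the back stop. Retreating.

```bash
python3 -m creep '[[[0,-0.002,0],0],[[0,-0.004,0],0],[[-0.001,-0.007,0],0],[[-0.003,-0.012,0],0],[[-0.006,-0.02,0],0],[[-0.01,-0.03,0],0],[[-0.015,-0.045,0],0],[[-0.02,-0.06,0],0],[[-0.02,-0.07,0.01],0],[[-0.02,-0.07,0.03],0],[[-0.02,-0.07,0.06],0],[[-0.02,-0.07,0.1],0],[[-0.02,-0.07,0.13],0],[[-0.02,-0.08,0.16],0],[[-0.02,-0.1,0.18],0],[[-0.02,-0.13,0.2],0],[[-0.02,-0.16,0.2],0],[[-0.02,-0.18,0.2],0],[[-0.02,-0.18,0.2],0],[[-0.02,-0.18,0.2],0]]'
python3 -c "
from m import *
report([.618,.165],'pics/s7f.png')
t=optics.get_image('top');cv2.imwrite('pics/t7f.png',t);s=cv2.imread('pics/s7f.png')
f=lambda i,k:cv2.resize(i,None,fx=k,fy=k,interpolation=cv2.INTER_CUBIC)
t2=f(t[145:245,225:305],5)
cv2.imwrite('pics/c7.png',cv2.hconcat([t2,cv2.resize(s[60:340,160:440],(400,500))]))
for P in([.6195,.164],[.62,.16]):print(((proj('top',[*P,.03])-[225,145])*5).round())"
```

```text
t: 25.48
position: [0.5447, -0.0647, 0.193]
eef_rot: [1.869, 2.525, 0.001]
ft_force: [-0.2, 0.8, 0.7]
gripper_width: 0.0852
t 25.5333 P [0.6182 0.1669] rad 14.2 14.7 T [ 0.5445 -0.0637  0.1925] tool x yaw 107.1 f [0.3 0.8 0.5]
togo [ 0.0013 -0.0029] dir -65.6 contact->P dist 0.2071 dir 82.2
[153. 225.]
[163. 224.]
```

View pics/c7.png

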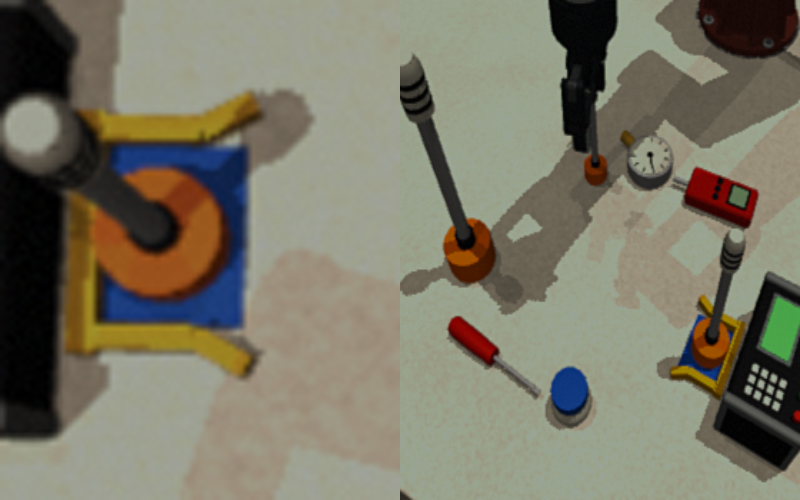

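```bash
python3 -c "
from rig import order
print(order.job_done())"
```

```text
the job is handed in; nothing more can be done
None
```

The 52 mm probe is in the bay with its foot against the back stop, standing upright, and the job is handed in. I pushed it by the foot with one corner of the open gripper's fingertip. A straight push would have put the gripper's knuckle into the stem. I corrected the line with camera checks along the way.

**At the stop:** the arm stalled, the wrist force rose from about 3 N to 11 N, and the probe no longer moved.

**After backing away:**
- **Position:** the last top view puts the foot about 2 mm short of my estimate of home and about 3 mm off the middle line.
- **Bystanders:** in the last picture I saw no sign that any of the four had moved, or the other two probes. I judged this by eye and did not measure it.
- **Robot:** the gripper was clear, with wrist force near zero. The clock was about 25.5 s of the 61 s allowed.

**Checks that disagreed:**
- **Camera offset:** the top and scene cameras differed by 3 to 5 mm on the probe's position. The last scene reading put it 3 mm past my estimate of home, while the top view put it 2 mm short. The stall at the stop is the firmer evidence.
- **Fit warnings:** the program that located the foot gave convergence warnings on three readings. I checked one of those by eye when the arm hid the foot from the top camera. After that I used the scene camera.

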